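Clear used culture dishes down the waste chute

ROBOT

A 7-joint arm with a two-finger parallel gripper is mounted at the origin on a cart in front of the work surface, level with it; the furniture and walls round the work are solid. World frame = base frame: x ahead of the robot, y to its left, z up, the work surface at z = 0. Lengths are in m, angles in rad, forces in N, time in s.
With the tool pointing down it reaches from about 0.425 to 0.925 m from the base axis. Payload 6.8 kg.
Tool frame: the origin (TCP) lies at the centre of the arm's flange, where the gripper is bolted on; the fingertips stand 173 mm ahead of it and the grasp point (between the pads) lies 155 mm ahead of it (finger_overhang is the distance from the TCP to the fingertips, in m); y points along the fingers, z is the direction in which the jaws open and shut, and the axes are right-handed (so a half turn about y gives the same grasp; the last joint's range is limited). The gripper opens to 85 mm and grips with 20 to 120 N. Pads are 22 mm wide; open, the fingers measure 114 mm over their backs; the gripper's body (76 mm by 85 mm) begins 54 mm behind the grasp point. The pads swing forward as they close: fully open they stand 13 mm farther back than shut.
Start: joints at [-1.434, 0.477, 0.022, 1.555, -0.011, 1.109, -0.083], TCP at [0.164, 0.655, 0.405] pointing down, gripper open.
Joint ranges: [-2.96, 2.96], [-0.34, 2.1], [-1.41, 1.46], [0.24, 2.44], [-1.37, 4.51], [0.17, 1.92], [-2.96, 2.96]. Speed limits (rad/s): [2.39, 2.39, 3.14, 3.14, 3.14, 3.14, 3.14].

INTERFACE

Orientations are given as a rotation vector (axis times angle).
In Python, from bench import get_obs, grab_frame, hand_in, finger_overhang gives the robot as it stands. The module is installed in compiled form; this text tells all that it offers.
- The arm moves only by the shell command python3 -m jog 'ROWS' [FORCE]. ROWS is JSON, a list of rows, each a list of 3 entries, a list of its own where there are three numbers: the shift along the tool's x, y, z in cm, then the turn about the tool's y in rad, then the gripper command: -1 is fully open, 1 is shut, values between are in proportion. In form: [[[x, y, z], twist, gripper], ...]. A call has 1 to 10 rows; each row is the pose to reach, as a shift and turn from the pose commanded when the call began, along the tool's axes at that moment; what a row does not reach only later rows make up. A row lasts 1/8 s, in which the tool goes at most 62.5 mm and 10.7 degrees, less where a joint would pass 70% of its speed; a pose out of reach is approached as far as the arm can. A call with a gripper value outside its range is refused whole. The fingers move at their own pace and stop on an object; FORCE is the grip in N (left out, the last holds). Time passes only in rows, so rows that repeat a pose let the fingers close. It gives the time, the measured TCP pose, the force and the opening at its end, in the units of the state.
- get_obs(): the state, without advancing time (a new reading comes with each control period).
- grab_frame(name): name is "side" or "top"; returns a dict with "image" (400x640x3 uint8, blue, green, red), "fx", "fy", "cx", "cy" (pixels), "origin" and "rotation" of the camera in the world. Camera axes: x right, y up, looking along -z (the intrinsics and any distortion apply to the point x, -y, -z); pixel columns grow to the right and rows downward; lengths in m; the calibration is good to about 2 mm. A picture is of the moment at which its call begins. There is no depth.
- hand_in(): hands the job in, once; it reports no verdict.
The state is a dict: "clock": time; "joints": joint angles; "qvel": joint speeds; "tau": joint torques, N m; "tcp_pos": TCP position; "orientation": TCP orientation; "contact_force": force on the tool from outside, world axes, zero at the start; "moment": the same for the moment, N m; "grip_width": finger opening in m.
Only numpy, scipy, OpenCV 4.12 (cv2) and the standard library are available. Lean on these libraries where they do the work, as an engineer would, in place of code of your own. Each camera call takes 0.05 s, during which the arm holds its last target.

TASK

Clear the used culture dishes from the blue ledge of the waste station: first lift the loose lid off the chute by its black handle and lay it flat on the cork mat, then push every dish off the yellow-marked edge of the ledge so that it drops into the chute (slide the dishes, do not pick them up). When all the dishes are down, put the lid back on the chute so that it sits flat and covers the mouth, let go of it, and leave the other things on the bench where they are.

Things in the scene. Friction and masses are not known exactly. Their poses are not given: they have to be found in the camera images.
- drop_edge (a point): middle of the yellow-marked drop edge of the waste station, at the level of the ledge's top, 120 mm above the bench. Axes: z up; +y points back over the blue ledge (flat, 280 mm deep, no lip at its back end); -y points over the chute mouth (150 mm long in y, 256 mm wide in x), so dishes are pushed towards -y; x runs along the edge
- station: the fixed waste station; place and yaw differ from start to start. Origin on the bench below drop_edge, axes parallel to it. Steel lips 10 mm high run along both sides of the ledge, inner faces at x = -119 and +119 mm. In the chute a slope leads to a catch space that reaches 150 mm back under the ledge; dishes in it are out of sight
- chute_mouth (a point): where the middle of the lid plate's underside lies when the lid sits on the chute: 85 mm to -y of drop_edge and 15 mm below it, at rim level; axes parallel to drop_edge. The rim is a flat 12 mm wide wall on three sides (both x sides and the far -y side); the fourth side is the ledge's front face
- lid_grip (a point): black handle of the loose lid: a bar 60 mm long (lid's x), 16 mm thick (lid's y), standing from 5 to 39 mm above the underside of the lid's plate. The point is in the bar, 27 mm above the plate's underside, over the lid's middle; z up
- lid: the loose white lid, origin at the middle of its plate's underside: plate 272 (x) x 152 (y) x 5 mm, about 250 g, usable either way round. A plug below it, 240 x 122 x 6 mm deep, drops into the mouth with 8 mm of play or more each side; on the mat the lid stands on this plug. It starts on the chute, axes along chute_mouth's
- mat_centre (a point): middle of the top of the fixed cork mat, 290 mm (x) by 190 mm (y), 6 mm thick, lying on the bench to the right of the station; z up, x along its long side. Place and yaw differ from start to start
- dish_a_centre (a point): a round white/clear plastic culture dish, 62 mm across and 15 mm high, lying flat on the blue ledge (may be absent); the point is its centre, 7.5 mm above its underside, z up
- dish_b_centre (a point): a round white/clear plastic culture dish, 62 mm across and 15 mm high, lying flat on the blue ledge (may be absent); the point is its centre, 7.5 mm above its underside, z up
- dish_c_centre (a point): a round white/clear plastic culture dish, 62 mm across and 15 mm high, lying flat on the blue ledge (may be absent); the point is its centre, 7.5 mm above its underside, z up
- dish_d_centre (a point): a round white/clear plastic culture dish, 62 mm across and 15 mm high, lying flat on the blue ledge (may be absent); the point is its centre, 7.5 mm above its underside, z up
- dish_e_centre (a point): a round white/clear plastic culture dish, 62 mm across and 15 mm high, lying flat on the blue ledge (may be absent); the point is its centre, 7.5 mm above its underside, z up
- dish_f_centre (a point): a round white/clear plastic culture dish, 62 mm across and 15 mm high, lying flat on the blue ledge (may be absent); the point is its centre, 7.5 mm above its underside, z up
- pot: white-lidded sample pot, 43 mm across, 48 mm high; a bystander on the bench, origin at its underside, z up
- beaker: small clear beaker, 55 mm across, 60 mm high; a bystander on the bench, origin at its underside, z up

How it is judged:
On the way, in this order (a step that is already met when the one before it is completed fails the run):
1. the lid lies flat on the cork mat, released (horizontal distance between lid_grip and mat_centre below 0.05 m and height (world z) of lid_grip below 0.048 m and angle between lid_grip's own z axis and vertical below 0.06 rad and contact force between lid and the fingers below 0.3 N), for 0.3 s.
2. every dish has dropped into the chute (x of dish_a_centre in the frame of drop_edge between -0.13 and 0.13 m and y of dish_a_centre in the frame of drop_edge between -0.152 and 0.152 m and z of each of dish_a_centre, dish_b_centre, dish_c_centre, dish_d_centre, dish_e_centre, dish_f_centre in the frame of drop_edge below -0.03 m and x of dish_b_centre in the frame of drop_edge between -0.13 and 0.13 m and y of dish_b_centre in the frame of drop_edge between -0.152 and 0.152 m and x of dish_c_centre in the frame of drop_edge between -0.13 and 0.13 m and y of dish_c_centre in the frame of drop_edge between -0.152 and 0.152 m and x of dish_d_centre in the frame of drop_edge between -0.13 and 0.13 m and y of dish_d_centre in the frame of drop_edge between -0.152 and 0.152 m and x of dish_e_centre in the frame of drop_edge between -0.13 and 0.13 m and y of dish_e_centre in the frame of drop_edge between -0.152 and 0.152 m and x of dish_f_centre in the frame of drop_edge between -0.13 and 0.13 m and y of dish_f_centre in the frame of drop_edge between -0.152 and 0.152 m), for 0.3 s.
At the end, for the whole second after the job is handed in: Every dish present lies inside the chute or its catch space, at least 30 mm below the ledge's top; the lid sits flat on the chute's rim (within 5 mm in height, 15 mm sideways, 0.12 rad in yaw, 0.03 rad in tilt), released and at rest; the sample pot and the beaker stand upright where they stood (all of step 2 and horizontal distance between lid_grip and chute_mouth below 0.015 m and z of lid_grip in the frame of chute_mouth between 0.022 and 0.032 m and angle between lid_grip's own z axis and vertical below 0.03 rad and angle between the x axis of lid_grip and the x axis of chute_mouth, either way round below 0.12 rad and linear speed of lid below 0.02 m/s and angle between each of pot, beaker's own z axis and vertical below 0.15 rad); the robot touches nothing.
It fails at once if a dish is lifted more than 40 mm above the ledge instead of being slid (height (world z) of any of dish_a_centre, dish_b_centre, dish_c_centre, dish_d_centre, dish_e_centre, dish_f_centre above 0.168 m).
It fails at once if a dish has fallen beside the station, onto the bench, the mat or the floor ((z of dish_a_centre in the frame of drop_edge below -0.04 m and (x of dish_a_centre in the frame of drop_edge above 0.15 m or x of dish_a_centre in the frame of drop_edge below -0.15 m or y of dish_a_centre in the frame of drop_edge above 0.2 m or y of dish_a_centre in the frame of drop_edge below -0.18 m)) or (z of dish_b_centre in the frame of drop_edge below -0.04 m and (x of dish_b_centre in the frame of drop_edge above 0.15 m or x of dish_b_centre in the frame of drop_edge below -0.15 m or y of dish_b_centre in the frame of drop_edge above 0.2 m or y of dish_b_centre in the frame of drop_edge below -0.18 m)) or (z of dish_c_centre in the frame of drop_edge below -0.04 m and (x of dish_c_centre in the frame of drop_edge above 0.15 m or x of dish_c_centre in the frame of drop_edge below -0.15 m or y of dish_c_centre in the frame of drop_edge above 0.2 m or y of dish_c_centre in the frame of drop_edge below -0.18 m)) or (z of dish_d_centre in the frame of drop_edge below -0.04 m and (x of dish_d_centre in the frame of drop_edge above 0.15 m or x of dish_d_centre in the frame of drop_edge below -0.15 m or y of dish_d_centre in the frame of drop_edge above 0.2 m or y of dish_d_centre in the frame of drop_edge below -0.18 m)) or (z of dish_e_centre in the frame of drop_edge below -0.04 m and (x of dish_e_centre in the frame of drop_edge above 0.15 m or x of dish_e_centre in the frame of drop_edge below -0.15 m or y of dish_e_centre in the frame of drop_edge above 0.2 m or y of dish_e_centre in the frame of drop_edge below -0.18 m)) or (z of dish_f_centre in the frame of drop_edge below -0.04 m and (x of dish_f_centre in the frame of drop_edge above 0.15 m or x of dish_f_centre in the frame of drop_edge below -0.15 m or y of dish_f_centre in the frame of drop_edge above 0.2 m or y of dish_f_centre in the frame of drop_edge below -0.18 m))).
It fails at once if a bystander (sample pot, beaker) is moved more than 30 mm (distance of any of pot, beaker from where it was at the start of the episode above 0.03 m).
Of dish_a, dish_b, dish_c, dish_d, dish_e, dish_f only 4 to 6 are there at a start; the rules pass over those that are not, and their reading is None.
At some moment in a run one of dish_a, dish_b, dish_c, dish_d, dish_e, dish_f may be knocked a few centimetres aside while the robot is not near it.
It also fails if it takes over 208 s, if anything falls off the work surface, if the arm or the gripper's body presses on something with over 40 N, if the wrist force passes 120 N, or if a joint passes its speed limit or range.

## Working session

There is one attempt and no reset: what is moved stays moved. The work goes in short steps, Python scripts to look and compute and a shell command to move; the robot and the scene stay as the last step left them, time stands still between calls to the robot, and variables do not carry over. Pictures are saved under pics/ and viewed, and the job is handed in when it is done.

```bash
mkdir -p pics; python3 - <<'E'
from bench import *
import cv2
print(get_obs(), finger_overhang)
for n in ("side","top"):
    f=grab_frame(n); cv2.imwrite(f"pics/{n}0.png",f["image"])
    print({k:v for k,v in f.items() if k!="image"})
E
```

```text
{'clock': 0.0, 'joints': array([-1.43412266,  0.47783737,  0.02234227,  1.55648185, -0.01149417,
        1.10929592, -0.08311057]), 'qvel': array([-0.00162843, -0.0002118 , -0.00148508, -0.00018312, -0.00058108,
        0.002228  ,  0.00200668]), 'tau': array([-1.74285557e-03, -5.96445715e+01,  1.60686426e+00, -2.81200433e+01,
        1.24821888e-02,  9.30712296e-03, -1.99038124e-05]), 'tcp_pos': array([0.16350321, 0.65460722, 0.40368764]), 'orientation': array([-1.56413636,  0.1922643 , -0.19213415]), 'contact_force': array([ 0.07160876, -0.04977963, -0.37462156]), 'moment': array([ 0.01117706, -0.02225323, -0.00594088]), 'grip_width': 0.08535443973371397} 0.1734
{'fx': 519.7901373013663, 'fy': 519.7901373013663, 'cx': 325.356839031925, 'cy': 192.61383983178462, 'origin': array([1.25616325, 0.83531675, 0.95983908]), 'rotation': array([0.41733561, 1.09683768, 2.18818251])}
{'fx': 421.51171506681754, 'fy': 421.51171506681754, 'cx': 314.72862402126856, 'cy': 198.80271354472356, 'origin': array([0.24516586, 0.01625278, 1.34260468]), 'rotation': array([ 0.16492282, -0.16141477, -1.55089921])}
```

View pics/side0.png

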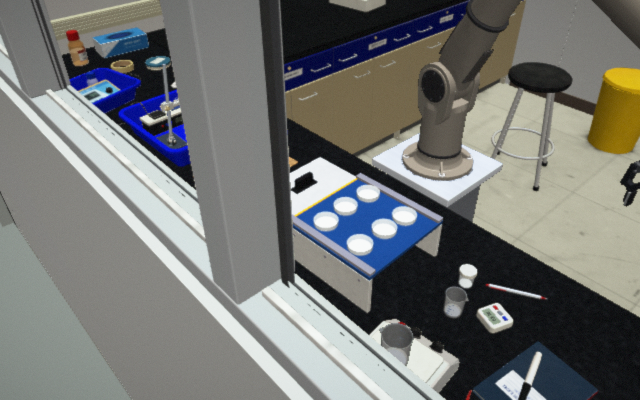

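View pics/top0.png

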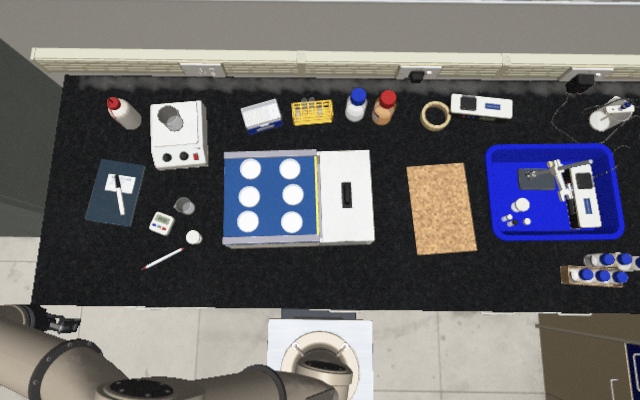

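```bash
cat > h.py <<'E'
import numpy as np, cv2
from bench import *
from scipy.spatial.transform import Rotation as R
def pix2(f,u,v,z):
    d=R.from_rotvec(f["rotation"]).apply([(u-f["cx"])/f["fx"],-(v-f["cy"])/f["fy"],-1])
    o=np.array(f["origin"]); return o+d*(z-o[2])/d[2]
def proj(f,p):
    c=R.from_rotvec(f["rotation"]).inv().apply(np.array(p)-f["origin"])
    return np.array([f["cx"]-f["fx"]*c[0]/c[2], f["cy"]+f["fy"]*c[1]/c[2]])
def crop(f,u0,v0,u1,v1,s,name,pts=()):
    im=f["image"].copy()
    c=cv2.resize(im[v0:v1,u0:u1],None,fx=s,fy=s,interpolation=cv2.INTER_CUBIC)
    for p in pts:
        q=(proj(f,p)-[u0,v0]+.5)*s; cv2.circle(c,tuple(int(x) for x in q),3,(0,0,255),-1)
    cv2.imwrite(name,c)
E
python3 - <<'E'
from h import *
f=grab_frame("top")
np.save("top0.npy",f,allow_pickle=True)
crop(f,215,140,385,260,4.7,"pics/topc.png")
crop(f,395,150,495,265,5,"pics/mat.png")
E
```

```text
(no output)
```

View pics/topc.png

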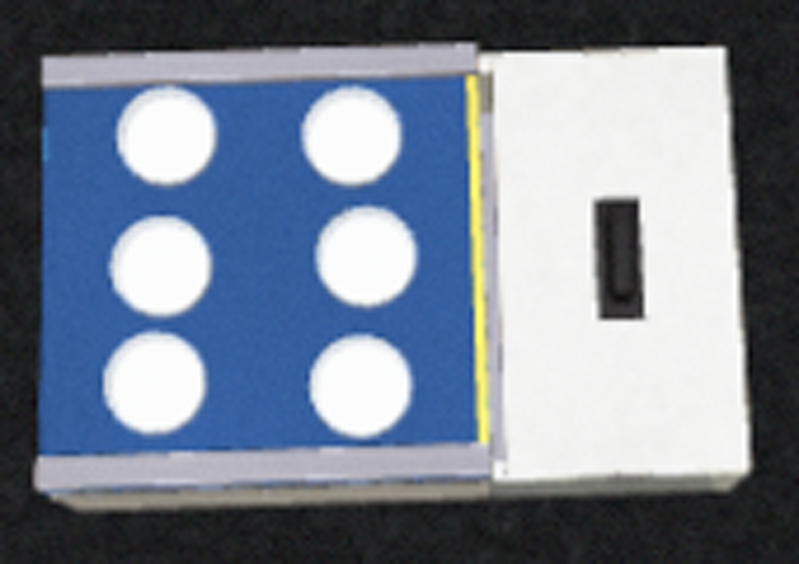

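View pics/mat.png

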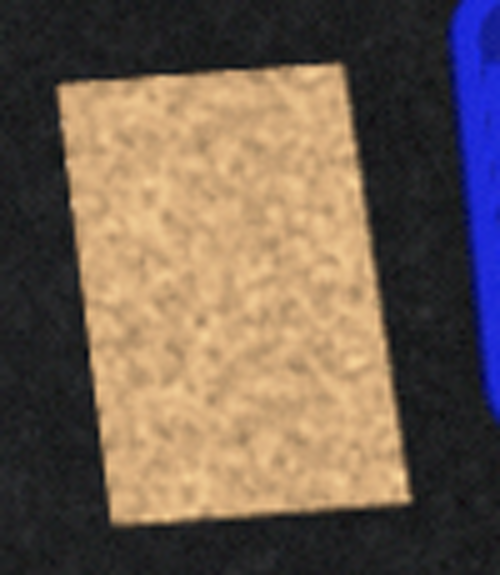

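```bash
python3 - <<'E'
from h import *
f=np.load("top0.npy",allow_pickle=True).item()
def C(x,y,z,u0=215,v0=140,s=4.7): return pix2(f,u0+x/s-.5+.0,v0+y/s-.5,z)
lid=[C(*p,0.110) for p in [(492,53),(725,48),(748,478),(505,472)]]
print("lid",np.round(lid,4), np.mean(lid,0)); 
for i in range(4): print(np.linalg.norm(lid[i]-lid[(i+1)%4]))
e=[C(480,75,.12),C(488,443,.12)]; print("edge",e,np.mean(e,0),np.linalg.norm(e[0]-e[1]))
b=[C(43,88,.12),C(39,456,.12)]; print("back",b)
print("handle",[C(*p,.144) for p in [(597,199),(640,199),(643,318),(600,319)]])
for p in [(167,136),(352,136),(161,266),(367,256),(155,383),(361,386)]: print(np.round(C(*p,.135),4))
m=[C(*p,.006,395,150,5) for p in [(58,85),(343,63),(411,503),(112,524)]]
print("mat",m,np.mean(m,0)); d=m[3]-m[0]+m[2]-m[1];print(np.arctan2(d[1],d[0]),[np.linalg.norm(m[i]-m[(i+1)%4]) for i in range(4)])
o=get_obs();print(R.from_rotvec(o["orientation"]).as_matrix().round(4))
E
```

```text
lid [[ 0.6561  0.0093  0.11  ]
 [ 0.6615 -0.1425  0.11  ]
 [ 0.3811 -0.1533  0.11  ]
 [ 0.3828 -0.002   0.11  ]] [ 0.52036772 -0.07213879  0.11      ]
0.15193358434823676
0.28062316069182464
0.15132623212655996
0.27351393828428733
edge [array([0.63776019, 0.01691365, 0.12      ]), array([0.39951291, 0.00887497, 0.12      ])] [0.51863655 0.01289431 0.12      ] 0.23838286261924227
back [array([0.62518785, 0.29818809, 0.12      ]), array([0.38760483, 0.28675244, 0.12      ])]
handle [array([ 0.55025781, -0.05710291,  0.144     ]), array([ 0.55062388, -0.08391528,  0.144     ]), array([ 0.47510382, -0.08547752,  0.144     ]), array([ 0.47411433, -0.05900431,  0.144     ])]
[0.5899 0.2144 0.135 ]
[0.5915 0.0974 0.135 ]
[0.5057 0.2143 0.135 ]
[0.5139 0.0859 0.135 ]
[0.4319 0.2146 0.135 ]
[0.4318 0.0876 0.135 ]
mat [array([ 0.64037775, -0.2781854 ,  0.006     ]), array([ 0.65803594, -0.46674435,  0.006     ]), array([ 0.36892844, -0.49264468,  0.006     ]), array([ 0.35312304, -0.3033263 ,  0.006     ])] [ 0.50511629 -0.38522519  0.006     ]
-3.0532655223070826 [np.float64(0.18938397408370938), np.float64(0.290265354211376), np.float64(0.18997700322326658), np.float64(0.28835279656535107)]
[[ 9.702e-01 -3.000e-04  2.423e-01]
 [-2.423e-01 -1.400e-03  9.702e-01]
 [ 1.000e-04 -1.000e+00 -1.400e-03]]
```

```bash
cat >> h.py <<'E'
S0=np.array([0.5186,0.0129]); YAW=0.042
SX=np.array([np.cos(YAW),np.sin(YAW)]); SY=np.array([-SX[1],SX[0]])
def st(x,y): return S0+x*SX+y*SY
def sh(p):
    """shift in tool axes (cm) to take TCP to world p"""
    o=get_obs(); M=R.from_rotvec(o["orientation"]).as_matrix()
    return (M.T@(np.array(p)-o["tcp_pos"])*100).round(2)
def inst(p): d=np.array(p)[:2]-S0; return np.array([d@SX,d@SY])
def info():
    o=get_obs(); M=R.from_rotvec(o["orientation"]).as_matrix()
    print("t",round(float(o["clock"]),2),"tcp",o["tcp_pos"].round(4),"st",inst(o["tcp_pos"]).round(4),"tzang",round(float(np.arctan2(M[1,2],M[0,2])),4),"F",o["contact_force"].round(1),"w",round(float(o["grip_width"]),4),"q",o["joints"].round(2),"tilt",M[:,1].round(4))
E
python3 - <<'E'
from h import *
print(sh([.45,.3,.404]),sh([.522,-.072,.404]),sh([.522,-.072,.289]),inst([.522,-.072]));info()
E
```

```text
[ 36.39   0.04 -27.47] [ 52.39   0.09 -61.82] [ 52.39  11.59 -61.8 ] [-0.00016775 -0.08496789]
t 0.15 tcp [0.1635 0.6547 0.4039] st [-0.3278  0.6561] tzang 1.326 F [-0.  -0.1 -0.5] w 0.0853 q [-1.43  0.48  0.02  1.56 -0.01  1.11 -0.08] tilt [-3.0e-04 -1.4e-03 -1.0e+00]
```

```bash
python3 -m jog '[[[36.4,0,-27.5],-0.15,-1],[[36.4,0,-27.5],-0.287,-1],[[36.4,0,-27.5],-0.287,-1],[[36.4,0,-27.5],-0.287,-1],[[36.4,0,-27.5],-0.287,-1],[[36.4,0,-27.5],-0.287,-1],[[36.4,0,-27.5],-0.287,-1],[[36.4,0,-27.5],-0.287,-1],[[36.4,0,-27.5],-0.287,-1]]' 40; python3 -c "
from h import *
info();print(sh([.522,-.072,.404]),sh([.522,-.072,.33]))"
```

```text
clock: 1.27
tcp_pos: [0.451, 0.2983, 0.4046]
orientation: [-1.571, -0.03, 0.03]
contact_force: [-0.9, 0.2, -0.3]
grip_width: 0.0853
t 1.27 tcp [0.451  0.2983 0.4046] st [-0.0556  0.288 ] tzang 1.6092 F [-0.9  0.2 -0.3] w 0.0853 q [-0.8   0.26  0.12  1.88 -0.04  1.    0.95] tilt [ 0.e+00 -5.e-04 -1.e+00]
[  5.67   0.08 -37.28] [  5.67   7.48 -37.27]
```

```bash
python3 -m jog '[[[5.7,7.5,-37.3],0,-1],[[5.7,7.5,-37.3],0,-1],[[5.7,7.5,-37.3],0,-1],[[5.7,7.5,-37.3],0,-1],[[5.7,7.5,-37.3],0,-1],[[5.7,7.5,-37.3],0,-1],[[5.7,7.5,-37.3],0,-1],[[5.7,7.5,-37.3],0,-1],[[5.7,7.5,-37.3],0,-1]]'; python3 -c "
from h import *
info();print(sh([.522,-.072,.289]))
f=grab_frame('side');crop(f,240,120,440,270,4,'pics/s1.png')
f=grab_frame('top');crop(f,260,120,420,240,5,'pics/t1.png')"
```

```text
clock: 2.4
tcp_pos: [0.523, -0.0677, 0.3298]
orientation: [-1.569, -0.036, 0.036]
contact_force: [-0.3, 0.1, -0.7]
grip_width: 0.0854
t 2.4 tcp [ 0.523  -0.0677  0.3298] st [ 0.001  -0.0807] tzang 1.6169 F [-0.3  0.1 -0.7] w 0.0854 q [-0.24  0.33  0.3   2.   -0.13  0.83  1.76] tilt [ 1.0e-04  1.2e-03 -1.0e+00]
[-0.12  4.08 -0.43]
```

View pics/s1.png

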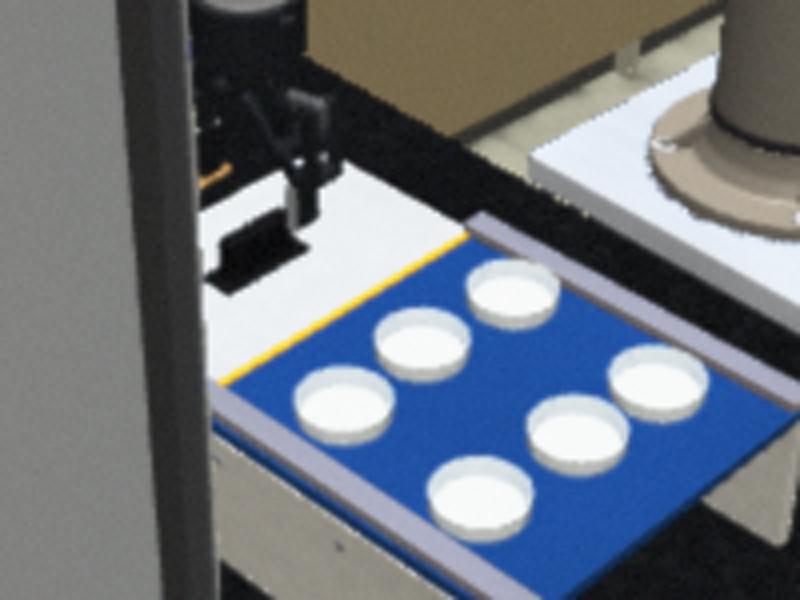

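View pics/t1.png

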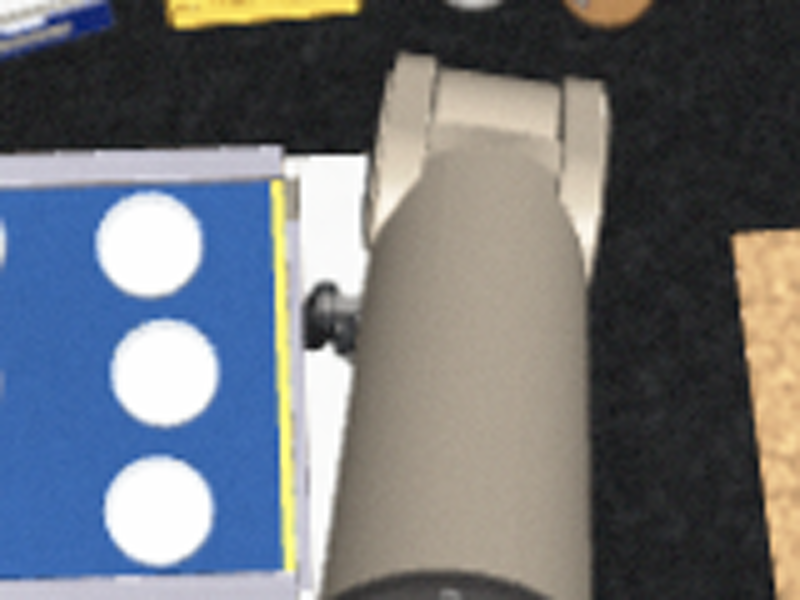

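```bash
python3 -m jog '[[[0,2,0],0,-1],[[0,4,0],0,-1],[[0,4,0],0,-1],[[0,4,0],0,-1],[[0,4,0],0,1],[[0,4,0],0,1],[[0,4,0],0,1],[[0,4,0],0,1],[[0,4,0],0,1],[[0,4,0],0,1]]' 60; python3 -c "
from h import *
info()"
```

```text
clock: 3.75
tcp_pos: [0.5229, -0.0706, 0.29]
orientation: [-1.571, -0.033, 0.033]
contact_force: [-0.5, -0.6, 5.4]
grip_width: 0.0152
t 3.75 tcp [ 0.5229 -0.0706  0.29  ] st [ 0.0008 -0.0836] tzang 1.6128 F [-0.5 -0.6  5.4] w 0.0152 q [-0.22  0.39  0.29  2.03 -0.16  0.74  1.78] tilt [ 6.e-04 -1.e-04 -1.e+00]
```

```bash
python3 -m jog '[[[0,-2,0],0,1],[[0,-4,0],0,1],[[0,-6,0],0,1],[[0,-8,0],0,1],[[0,-8,0],0,1],[[0,-8,0],0,1]]'; python3 -c "
from h import *
info();print(sh([.505,-.385,.37]))
f=grab_frame('top');crop(f,215,120,415,270,4,'pics/t2.png')
f=grab_frame('side');crop(f,240,80,440,230,4,'pics/s2.png')"
```

```text
clock: 4.5
tcp_pos: [0.5223, -0.0702, 0.3686]
orientation: [-1.57, -0.032, 0.035]
contact_force: [-0.2, 0.2, -2.8]
grip_width: 0.0148
t 4.5 tcp [ 0.5223 -0.0702  0.3686] st [ 0.0002 -0.0832] tzang 1.6131 F [-0.2  0.2 -2.8] w 0.0148 q [-0.25  0.28  0.32  1.96 -0.11  0.92  1.74] tilt [-1.7e-03  1.0e-04 -1.0e+00]
[ -3.06  -0.14 -31.37]
```

View pics/t2.png

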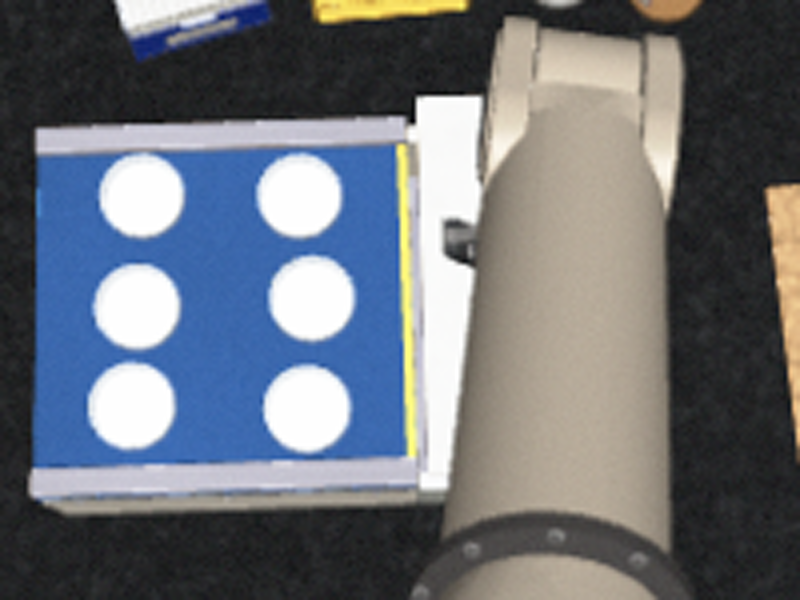

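View pics/s2.png

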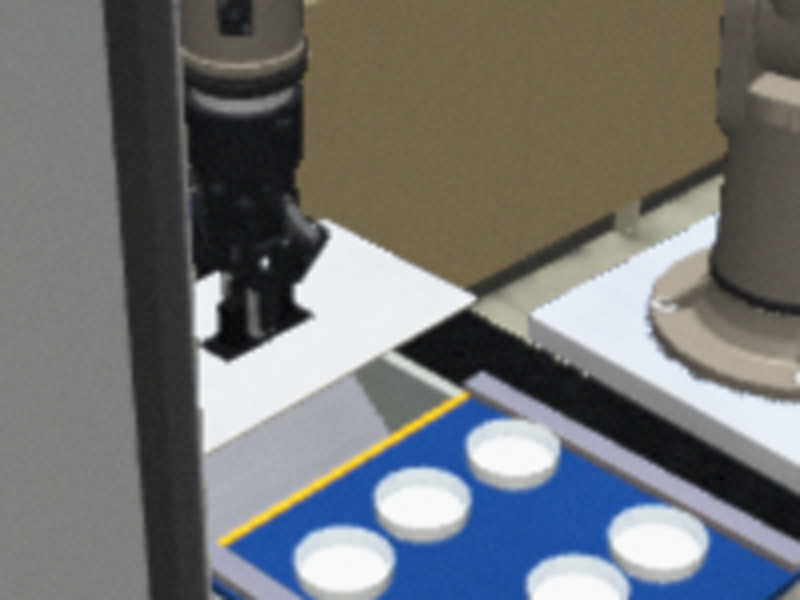

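```bash
python3 -m jog '[[[-0.2,0,-3],0,1],[[-0.7,0,-7.5],0,1],[[-1.2,0,-12.5],0,1],[[-1.7,0,-17.5],-0.02,1],[[-2.2,0,-22.5],-0.046,1],[[-2.7,0,-27],-0.046,1],[[-3.1,0,-30],-0.046,1],[[-3.1,0,-31.4],-0.046,1],[[-3.1,0,-31.4],-0.046,1],[[-3.1,0,-31.4],-0.046,1]]'; python3 -c "
from h import *
info();print(sh([.505,-.385,.205]),sh([.505,-.385,.196]))"
```

```text
clock: 5.85
tcp_pos: [0.5058, -0.3837, 0.3692]
orientation: [-1.568, -0.071, 0.071]
contact_force: [-0.4, -0.4, -2.1]
grip_width: 0.0151
t 5.85 tcp [ 0.5058 -0.3837  0.3692] st [-0.0295 -0.3957] tzang 1.6612 F [-0.4 -0.4 -2.1] w 0.0151 q [ 0.26  0.47  0.4   1.71 -0.21  1.01  2.39] tilt [-4.0e-04  1.5e-03 -1.0e+00]
[-0.09 16.42 -0.15] [-0.09 17.32 -0.15]
```

```bash
python3 -m jog '[[[0,3,0],0,1],[[0,7,0],0,1],[[0,11,0],0,1],[[0,14,0],0,1],[[0,15.5,0],0,1],[[0,16.2,0],0,1],[[0,16.8,0],0,1],[[0,17.1,0],0,1],[[0,17.3,0],0,1],[[0,17.3,0],0,1]]'; python3 -c "
from h import *
info()"
```

```text
clock: 7.1
tcp_pos: [0.5052, -0.3856, 0.1971]
orientation: [-1.57, -0.07, 0.069]
contact_force: [0.9, -0.9, -0.7]
grip_width: 0.0146
t 7.1 tcp [ 0.5052 -0.3856  0.1971] st [-0.0301 -0.3976] tzang 1.6589 F [ 0.9 -0.9 -0.7] w 0.0146 q [ 0.33  0.68  0.31  1.81 -0.31  0.7   2.47] tilt [ 7.e-04 -4.e-04 -1.e+00]
```

```bash
python3 -m jog '[[[0,0.05,0],0,1],[[0,0.05,0],0,-0.5],[[0,0.05,0],0,-1],[[0,0.05,0],0,-1],[[0,0.05,0],0,-1],[[0,0.05,0],0,-1],[[0,-3,0],0,-1],[[0,-8,0],0,-1],[[0,-13,0],0,-1],[[0,-18,0],0,-1]]'; python3 -c "
from h import *
info()
for q in [(-.08,.33),(0,.33),(.08,.33)]: print(q,sh([*st(*q),.404]))"
```

```text
clock: 8.35
tcp_pos: [0.5048, -0.3853, 0.3783]
orientation: [-1.57, -0.069, 0.069]
contact_force: [0.3, 0.4, 0.1]
grip_width: 0.0854
t 8.35 tcp [ 0.5048 -0.3853  0.3783] st [-0.0305 -0.3973] tzang 1.6589 F [0.3 0.4 0.1] w 0.0854 q [ 0.25  0.46  0.41  1.71 -0.21  1.02  2.39] tilt [-1.e-04  0.e+00 -1.e+00]
(-0.08, 0.33) [-1.6  -2.57 72.88]
(0, 0.33) [ 6.4  -2.57 72.51]
(0.08, 0.33) [14.39 -2.57 72.14]
```

```bash
cat >> h.py <<'E'
def dishes(f,ztop=.135):
    im=f["image"]; hsv=cv2.cvtColor(im,cv2.COLOR_BGR2HSV)
    poly=np.array([proj(f,[*st(x,y),.12]) for x,y in [(-.117,-.02),(.117,-.02),(.117,.277),(-.117,.277)]],np.int32)
    m=np.zeros(im.shape[:2],np.uint8); cv2.fillPoly(m,[poly],255)
    m&=((hsv[...,1]<70)&(hsv[...,2]>170)).astype(np.uint8)*255
    n,l,s,c=cv2.connectedComponentsWithStats(m)
    out=[]
    for i in range(1,n):
        if s[i,4]>30: out.append((s[i,4],inst(pix2(f,*c[i],ztop)).round(4)))
    return out
E
python3 -c "
from h import *
f=grab_frame('top')
for d in dishes(f):print(d)
crop(f,215,140,495,260,2.8,'pics/t3.png')"
```

```text
(np.int32(349), array([0.0795, 0.1983]))
(np.int32(341), array([0.0759, 0.0813]))
(np.int32(458), array([-0.017 , -0.0095]))
(np.int32(357), array([-0.002 ,  0.0732]))
(np.int32(357), array([-0.0049,  0.2013]))
(np.int32(366), array([-0.0782,  0.2049]))
(np.int32(371), array([-0.0841,  0.0782]))
```

View pics/t3.png

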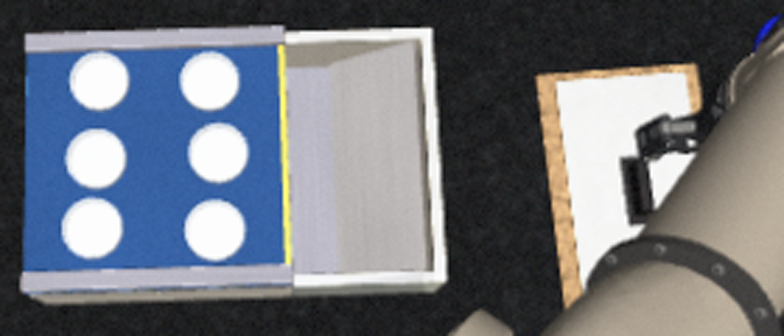

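```bash
python3 -c "
from h import *
info();print(sh([*st(-.002,.137),.40]))"
python3 -m jog '[[[0,0,0],0,0],[[0,0,0],0,0.3],[[0,0,0],0,0.3]]'
python3 -c "
from h import *
info()"
```

```text
t 8.4 tcp [ 0.506  -0.387   0.3856] st [-0.0294 -0.399 ] tzang 1.6582 F [ 1.7 -2.   4.1] w 0.0855 q [ 0.25  0.45  0.41  1.7  -0.21  1.03  2.39] tilt [ 0.009  -0.0053 -0.9999]
[ 5.18 -1.72 53.42]
clock: 8.78
tcp_pos: [0.5048, -0.385, 0.375]
orientation: [-1.568, -0.067, 0.071]
contact_force: [-0.4, 0.5, -0.2]
grip_width: 0.0322
t 8.78 tcp [ 0.5048 -0.385   0.375 ] st [-0.0305 -0.397 ] tzang 1.6591 F [-0.4  0.5 -0.2] w 0.0322 q [ 0.25  0.46  0.41  1.71 -0.21  1.02  2.39] tilt [-0.0025  0.0014 -1.    ]
```

```bash
python3 -m jog '[[[5.2,-2.5,5],0.17,0.3],[[5.2,-2.5,11],0.35,0.3],[[5.2,-2.5,17],0.53,0.3],[[5.2,-2.5,23],0.71,0.3],[[5.2,-2.5,29],0.89,0.3],[[5.2,-2.5,35],1.07,0.3],[[5.2,-2.5,41],1.25,0.3],[[5.2,-2.5,47],1.43,0.3],[[5.2,-2.5,53.3],1.617,0.3],[[5.2,-2.5,53.3],1.617,0.3]]'
python3 -m jog '[[[0,0,0],0,0.3],[[0,0,0],0,0.3]]'
python3 -c "
from h import *
info();print(sh([*st(-.002,.137),.31]))"
```

```text
clock: 10.02
tcp_pos: [0.5089, 0.1539, 0.4007]
orientation: [-1.231, 1.179, -1.177]
contact_force: [-0.9, -1.2, -0.9]
grip_width: 0.0299
clock: 10.28
tcp_pos: [0.5099, 0.1491, 0.4012]
orientation: [-1.23, 1.178, -1.179]
contact_force: [-0.4, -0.4, 0.1]
grip_width: 0.0297
t 10.28 tcp [0.5099 0.1491 0.4012] st [-0.003   0.1365] tzang 0.0419 F [-0.4 -0.4  0.1] w 0.0297 q [-0.9   0.27  0.6   1.93 -0.18  0.99 -0.18] tilt [-8.0e-04 -1.2e-03 -1.0e+00]
[-0.06  9.12  0.11]
```

```bash
python3 -m jog '[[[0,3,0.1],0,0.3],[[0,6,0.1],0,0.3],[[0,8.5,0.1],0,0.3],[[0,9.1,0.1],0,0.3],[[0,9.1,0.1],0,0.3],[[0,9.1,0.1],0,0.3]]'
python3 -c "
from h import *
info();print(sh([*st(-.002,.137),.297]))
f=grab_frame('side');crop(f,270,150,450,285,4.4,'pics/s4.png')
"
```

```text
clock: 11.02
tcp_pos: [0.5114, 0.1498, 0.3117]
orientation: [-1.227, 1.178, -1.179]
contact_force: [-0.4, -0.3, -0.0]
grip_width: 0.0299
t 11.03 tcp [0.5114 0.1498 0.3117] st [-0.0014  0.1371] tzang 0.0414 F [-0.4 -0.3 -0. ] w 0.0299 q [-0.84  0.4   0.55  2.01 -0.28  0.8  -0.09] tilt [ 1.6e-03  8.0e-04 -1.0e+00]
[ 0.01  1.47 -0.06]
```

View pics/s4.png

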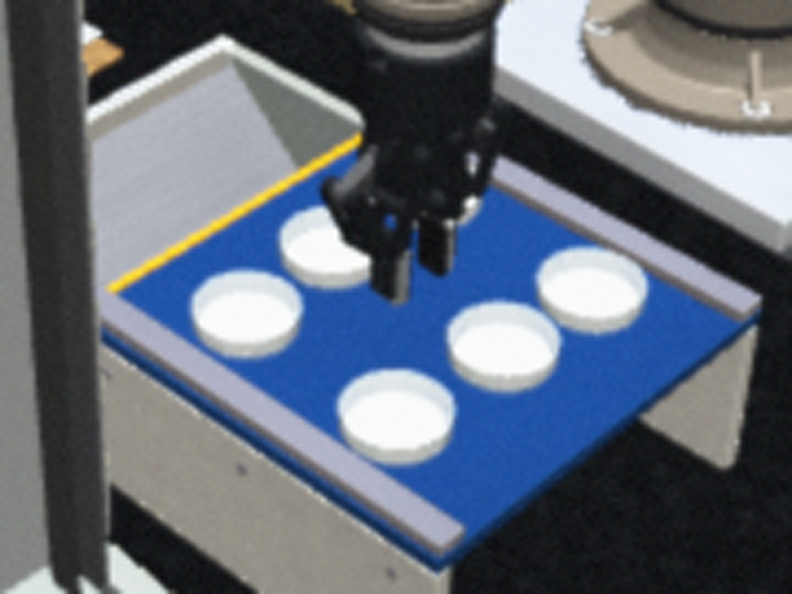

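```bash
python3 -m jog '[[[0,1.4,0],0,0.3],[[0,1.4,0],0,0.3],[[1.5,1.4,0],0,0.3],[[3,1.4,0],0,0.3],[[4.5,1.4,0],0,0.3],[[6,1.4,0],0,0.3],[[8,1.4,0],0,0.3],[[10,1.4,0],0,0.3],[[12,1.4,0],0,0.3],[[13.7,1.4,0],0,0.3]]'
python3 -c "
from h import *
info()
f=grab_frame('side');crop(f,270,150,450,285,4.4,'pics/s5.png')
"
```

```text
clock: 12.32
tcp_pos: [0.5166, 0.0117, 0.2968]
orientation: [-1.228, 1.179, -1.179]
contact_force: [0.2, 0.1, 0.6]
grip_width: 0.0299
t 12.32 tcp [0.5166 0.0117 0.2968] st [-0.0021 -0.0011] tzang 0.0411 F [0.2 0.1 0.6] w 0.0299 q [-0.59  0.4   0.55  2.06 -0.3   0.76  0.19] tilt [ 1.e-04 -1.e-04 -1.e+00]
```

View pics/s5.png

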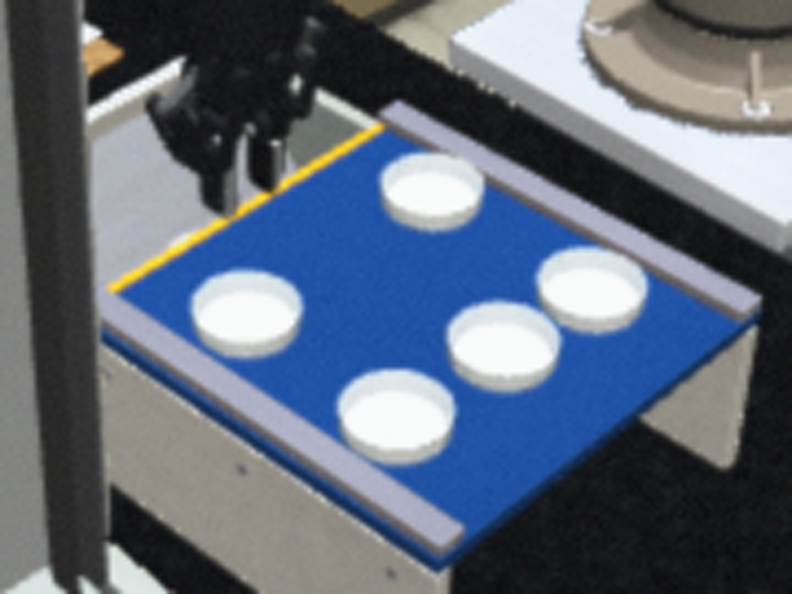

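```bash
python3 -m jog '[[[0,-4,0],0,0.3],[[-4,-4,3],0,0.3],[[-9,-4,7.8],0,0.3],[[-13.9,-4,7.8],0,0.3],[[-13.9,-4,7.8],0,0.3],[[-13.9,-4,7.8],0,0.3],[[-13.9,-2,7.8],0,0.3],[[-13.9,0,7.8],0,0.3],[[-13.9,0,7.8],0,0.3]]'
python3 -c "
from h import *
info()
f=grab_frame('side');crop(f,270,150,450,285,4.4,'pics/s6.png')
"
```

```text
clock: 13.5
tcp_pos: [0.5882, 0.1544, 0.2946]
orientation: [-1.231, 1.181, -1.179]
contact_force: [-0.1, -0.5, -0.4]
grip_width: 0.0298
t 13.5 tcp [0.5882 0.1544 0.2946] st [0.0755 0.1385] tzang 0.0406 F [-0.1 -0.5 -0.4] w 0.0298 q [-0.74  0.54  0.51  1.84 -0.34  0.85 -0.02] tilt [-0.0028 -0.0014 -1.    ]
```

View pics/s6.png

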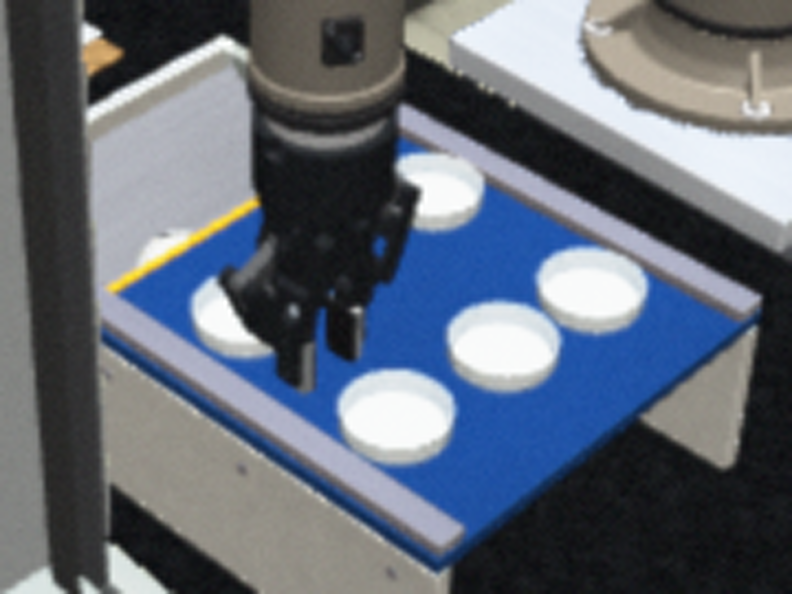

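```bash
python3 -m jog '[[[0,0,0],0,0.3],[[1.5,0,0],0,0.3],[[3,0,0],0,0.3],[[4.5,0,0],0,0.3],[[6,0,0],0,0.3],[[8,0,0],0,0.3],[[10,0,0],0,0.3],[[12,0,0],0,0.3],[[13.9,0,0],0,0.3],[[13.9,0,0],0,0.3]]'
python3 -m jog '[[[0,-4,0],0,0.3],[[-4,-4,-5],0,0.3],[[-9,-4,-10],0,0.3],[[-13.9,-4,-16],0,0.3],[[-13.9,-4,-16],0,0.3],[[-13.9,-4,-16],0,0.3],[[-13.9,-4,-16],0,0.3]]'
python3 -c "
from h import *
info()
f=grab_frame('side');crop(f,270,150,450,285,4.4,'pics/s7.png')
"
```

```text
clock: 14.8
tcp_pos: [0.5945, 0.0141, 0.2968]
orientation: [-1.228, 1.18, -1.181]
contact_force: [-0.3, 0.5, -0.6]
grip_width: 0.0301
clock: 15.68
tcp_pos: [0.4295, 0.1487, 0.337]
orientation: [-1.228, 1.177, -1.178]
contact_force: [0.8, -0.2, -0.3]
grip_width: 0.0299
t 15.68 tcp [0.4295 0.1487 0.337 ] st [-0.0833  0.1394] tzang 0.0421 F [ 0.8 -0.2 -0.3] w 0.0299 q [-0.96  0.22  0.57  2.16 -0.16  0.8  -0.25] tilt [ 1.e-03  3.e-04 -1.e+00]
```

View pics/s7.png

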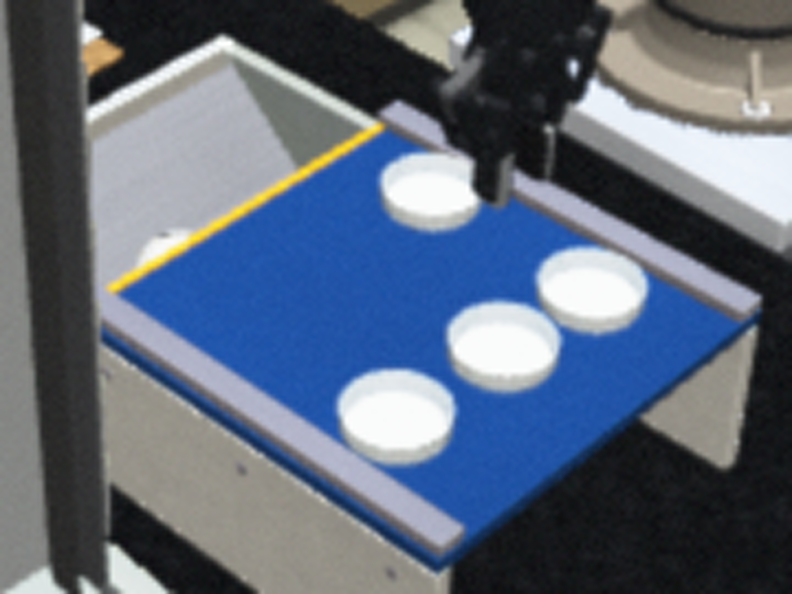

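```bash
python3 -m jog '[[[0,2,0.1],0,0.3],[[0,4,0.1],0,0.3],[[0,4,0.1],0,0.3],[[2,4,0.1],0,0.3],[[4,4,0.1],0,0.3],[[6,4,0.1],0,0.3],[[8,4,0.1],0,0.3],[[10,4,0.1],0,0.3],[[12,4,0.1],0,0.3],[[13.9,4,0.1],0,0.3]]'
python3 -c "
from h import *
info()
f=grab_frame('side');crop(f,270,150,450,285,4.4,'pics/s8.png')
for d in dishes(grab_frame('top')):print(d)
"
```

```text
clock: 16.98
tcp_pos: [0.4364, 0.0085, 0.2976]
orientation: [-1.227, 1.178, -1.18]
contact_force: [-0.2, 0.2, 0.2]
grip_width: 0.0298
t 16.98 tcp [0.4364 0.0085 0.2976] st [-0.0823 -0.0009] tzang 0.0406 F [-0.2  0.2  0.2] w 0.0298 q [-0.67  0.27  0.59  2.23 -0.23  0.69  0.12] tilt [ 1.4e-03  1.0e-04 -1.0e+00]
(np.int32(350), array([0.0797, 0.1982]))
(np.int32(90), array([ 0.0676, -0.0094]))
(np.int32(67), array([0.0259, 0.0012]))
(np.int32(358), array([-0.0049,  0.2012]))
(np.int32(107), array([-0.011,  0.047]))
(np.int32(366), array([-0.0782,  0.2051]))
```

View pics/s8.png

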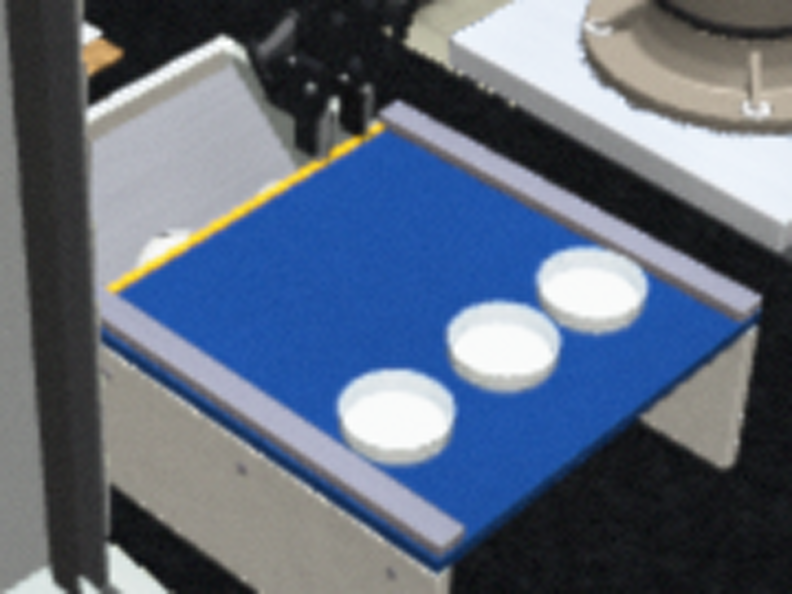

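```bash
python3 -m jog '[[[0,-4,0],0,0.3],[[-6,-4.5,0.2],0,0.3],[[-12,-4.5,0.5],0,0.3],[[-18,-4.5,0.5],0,0.3],[[-24,-4.5,0.5],0,0.3],[[-26.3,-4.5,0.5],0,0.3],[[-26.3,-4.5,0.5],0,0.3],[[-26.3,-4.5,0.5],0,0.3],[[-26.3,-2,0.5],0,0.3],[[-26.3,-2,0.5],0,0.3]]'
python3 -c "
from h import *
info()
f=grab_frame('side');crop(f,270,150,450,285,4.4,'pics/s9.png')
"
```

```text
clock: 18.32
tcp_pos: [0.4294, 0.2706, 0.3157]
orientation: [-1.231, 1.181, -1.181]
contact_force: [-0.4, -0.7, 0.1]
grip_width: 0.0298
t 18.32 tcp [0.4294 0.2706 0.3157] st [-0.0783  0.2613] tzang 0.0389 F [-0.4 -0.7  0.1] w 0.0298 q [-1.07  0.34  0.47  2.06 -0.21  0.79 -0.43] tilt [-0.0025 -0.0026 -1.    ]
```

View pics/s9.png

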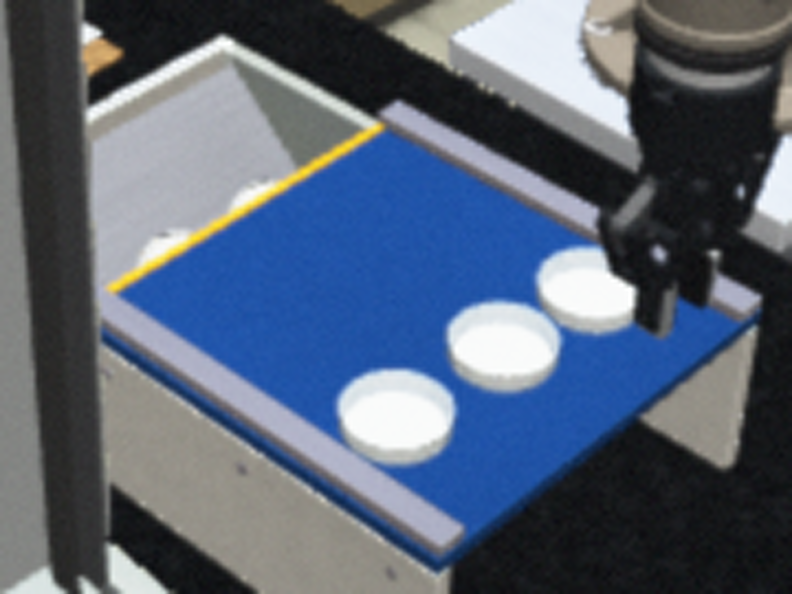

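```bash
python3 -m jog '[[[0,1.9,0],0,0.3],[[0,1.9,0],0,0.3],[[0,1.9,0],0,0.3],[[2,1.9,0],0,0.3],[[4.5,1.9,0],0,0.3],[[7,1.9,0],0,0.3],[[9.5,1.9,0],0,0.3],[[12,1.9,0],0,0.3],[[14.5,1.9,0],0,0.3],[[17,1.9,0],0,0.3]]'
python3 -m jog '[[[2,0,0],0,0.3],[[4,0,0],0,0.3],[[6,0,0],0,0.3],[[8,0,0],0,0.3],[[9.2,0,0],0,0.3],[[9.2,0,0],0,0.3]]'
python3 -c "
from h import *
info()
f=grab_frame('side');crop(f,270,150,450,285,4.4,'pics/s10.png')
"
```

```text
clock: 19.62
tcp_pos: [0.4366, 0.1008, 0.2982]
orientation: [-1.228, 1.179, -1.179]
contact_force: [0.8, -0.6, 0.4]
grip_width: 0.03
clock: 20.38
tcp_pos: [0.4404, 0.0099, 0.2979]
orientation: [-1.227, 1.18, -1.18]
contact_force: [0.6, 0.4, 0.5]
grip_width: 0.0299
t 20.38 tcp [0.4404 0.0099 0.2979] st [-0.0782  0.0003] tzang 0.0396 F [0.6 0.4 0.5] w 0.0299 q [-0.64  0.27  0.55  2.22 -0.22  0.7   0.11] tilt [ 2.e-04  2.e-04 -1.e+00]
```

View pics/s10.png

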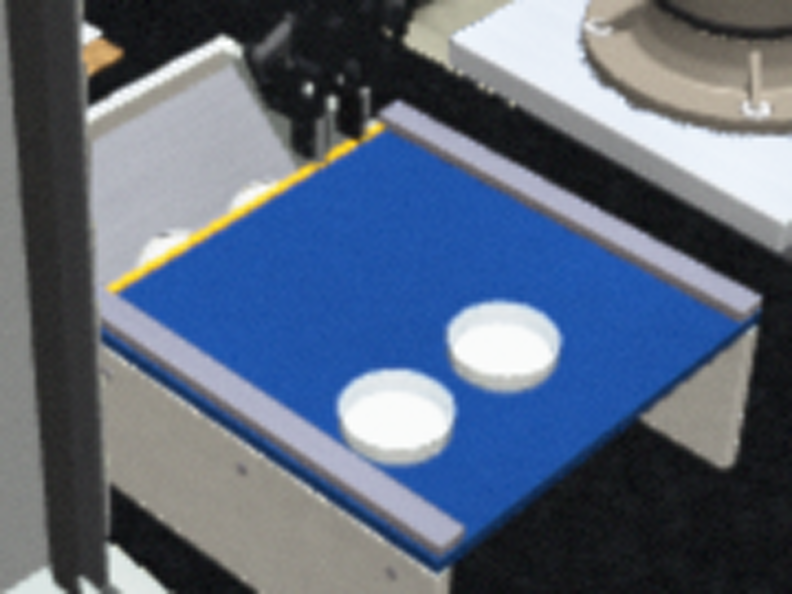

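Four down. Next is the middle back dish (-0.005, 0.201).

```bash
python3 -m jog '[[[0,-4,0],0,0.3],[[-6,-4.5,2],0,0.3],[[-12,-4.5,5],0,0.3],[[-18,-4.5,7.3],0,0.3],[[-24,-4.5,7.3],0,0.3],[[-26,-4.5,7.3],0,0.3],[[-26,-4.5,7.3],0,0.3],[[-26,-4.5,7.3],0,0.3],[[-26,-2,7.3],0,0.3],[[-26,-2,7.3],0,0.3]]'
python3 -c "
from h import *
info()
f=grab_frame('side');crop(f,270,150,450,285,4.4,'pics/s11.png')
"
```

```text
clock: 21.68
tcp_pos: [0.5023, 0.2715, 0.3166]
orientation: [-1.231, 1.181, -1.181]
contact_force: [-0.3, 0.2, 0.0]
grip_width: 0.03
t 21.68 tcp [0.5023 0.2715 0.3166] st [-0.0054  0.2591] tzang 0.0389 F [-0.3  0.2  0. ] w 0.03 q [-0.96  0.44  0.46  1.91 -0.25  0.85 -0.33] tilt [-0.0027 -0.0024 -1.    ]
```

View pics/s11.png

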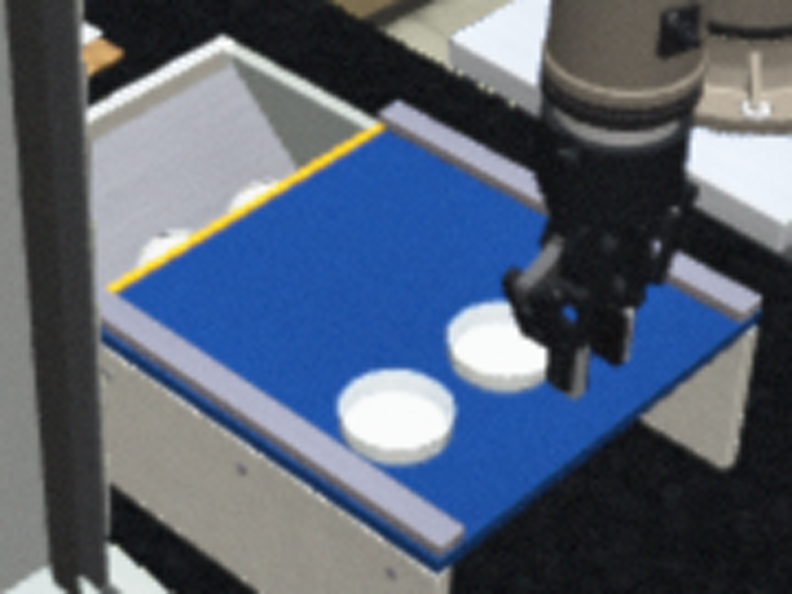

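```bash
python3 -m jog '[[[0,2,0],0,0.3],[[0,2,0],0,0.3],[[0,2,0],0,0.3],[[2,2,0],0,0.3],[[4.5,2,0],0,0.3],[[7,2,0],0,0.3],[[9.5,2,0],0,0.3],[[12,2,0],0,0.3],[[14.5,2,0],0,0.3],[[17,2,0],0,0.3]]'
python3 -m jog '[[[2,0,0],0,0.3],[[4,0,0],0,0.3],[[6,0,0],0,0.3],[[8,0,0],0,0.3],[[9,0,0],0,0.3],[[9,0,0],0,0.3]]'
python3 -m jog '[[[0,-4,0],0,0.3],[[-6,-4.5,3],0,0.3],[[-12,-4.5,6],0,0.3],[[-18,-4.5,8.4],0,0.3],[[-24,-4.5,8.4],0,0.3],[[-25.6,-4.5,8.4],0,0.3],[[-25.6,-4.5,8.4],0,0.3],[[-25.6,-4.5,8.4],0,0.3],[[-25.6,-2,8.4],0,0.3],[[-25.6,-2,8.4],0,0.3]]'
python3 -c "
from h import *
info()
f=grab_frame('side');crop(f,270,150,450,285,4.4,'pics/s12.png')
"
```

```text
clock: 22.98
tcp_pos: [0.5097, 0.1017, 0.2984]
orientation: [-1.228, 1.179, -1.18]
contact_force: [-0.1, 0.6, -0.1]
grip_width: 0.03
clock: 23.72
tcp_pos: [0.5134, 0.013, 0.298]
orientation: [-1.227, 1.18, -1.18]
contact_force: [0.3, 0.7, -0.7]
grip_width: 0.0299
clock: 24.98
tcp_pos: [0.5864, 0.2709, 0.3164]
orientation: [-1.231, 1.182, -1.181]
contact_force: [0.3, 0.3, -0.1]
grip_width: 0.0302
t 24.98 tcp [0.5864 0.2709 0.3164] st [0.0786 0.2549] tzang 0.0389 F [ 0.3  0.3 -0.1] w 0.0302 q [-0.84  0.55  0.44  1.73 -0.28  0.93 -0.25] tilt [-0.003  -0.0024 -1.    ]
```

View pics/s12.png

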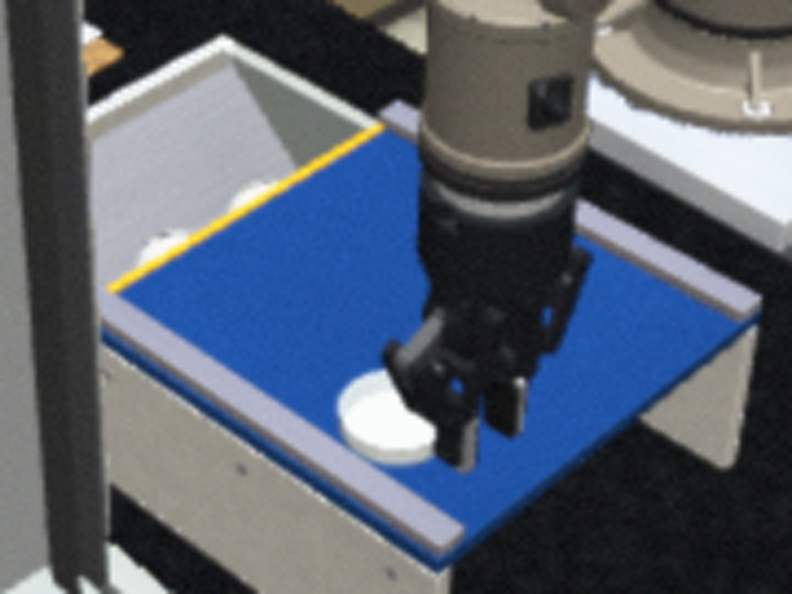

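```bash
python3 -m jog '[[[0,2,0],0,0.3],[[0,2,0],0,0.3],[[0,2,0],0,0.3],[[2,2,0],0,0.3],[[4.5,2,0],0,0.3],[[7,2,0],0,0.3],[[9.5,2,0],0,0.3],[[12,2,0],0,0.3],[[14.5,2,0],0,0.3],[[17,2,0],0,0.3]]'
python3 -m jog '[[[2,0,0],0,0.3],[[4,0,0],0,0.3],[[6,0,0],0,0.3],[[8,0,0],0,0.3],[[9,0,0],0,0.3],[[9,0,0],0,0.3]]'
python3 -m jog '[[[0,-4,0],0,0.3],[[-6,-9,0],0,0.3],[[-12,-10,0],0,0.3],[[-18,-10,0],0,0.3],[[-24,-10,0],0,0.3],[[-30,-10,0],0,0.3],[[-34,-10,0],0,0.3],[[-34,-10,0],0,0.3]]'
python3 -c "
from h import *
info()
f=grab_frame('side');crop(f,270,150,450,285,4.4,'pics/s13.png')
f=grab_frame('top');crop(f,215,120,495,280,2.8,'pics/t13.png')
"
```

```text
clock: 26.28
tcp_pos: [0.5938, 0.1006, 0.298]
orientation: [-1.228, 1.179, -1.18]
contact_force: [-0.3, 0.7, 0.0]
grip_width: 0.03
clock: 27.02
tcp_pos: [0.5977, 0.0128, 0.2977]
orientation: [-1.228, 1.179, -1.179]
contact_force: [-0.2, 0.0, 0.7]
grip_width: 0.0296
clock: 28.02
tcp_pos: [0.5809, 0.3601, 0.3966]
orientation: [-1.233, 1.173, -1.169]
contact_force: [-0.4, -0.0, -0.5]
grip_width: 0.0301
t 28.02 tcp [0.5809 0.3601 0.3966] st [0.0768 0.3443] tzang 0.0516 F [-0.4 -0.  -0.5] w 0.0301 q [-0.94  0.52  0.42  1.56 -0.24  1.11 -0.4 ] tilt [-0.0018  0.0021 -1.    ]
```

View pics/s13.png

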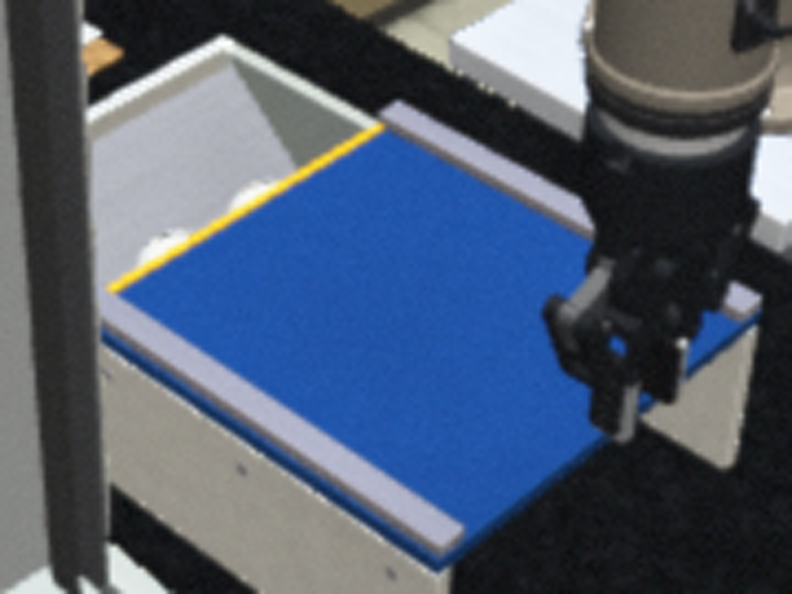

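View pics/t13.png

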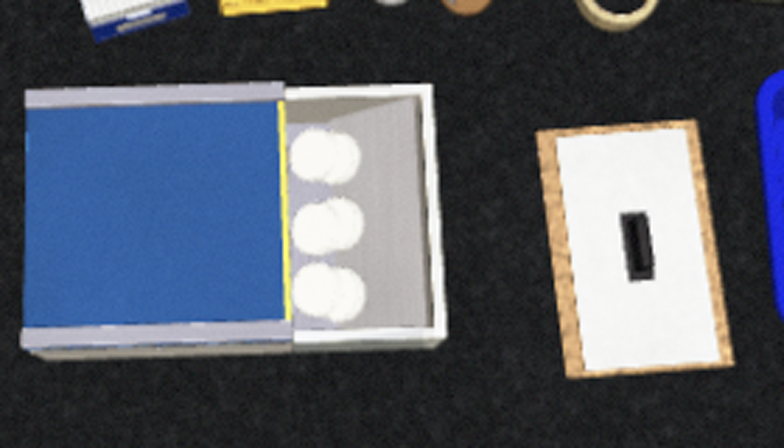

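```bash
python3 - <<'E'
from h import *
f=grab_frame("side");t=grab_frame("top")
crop(t,310,145,375,250,6,"pics/t14.png")
crop(f,285,150,385,225,8,"pics/s14.png")
for u,v in [(335.4,175.4),(337,199.5),(337,225)]:
  for z in (.09,.07,.05,.03,.01):
    p=pix2(t,u,v,z); s=proj(f,p); print(z,inst(p).round(3),s.round(1),((s-[285,150]+.5)*8).round(0))
E
```

```text
0.09 [ 0.063 -0.057] [292.9 205.9] [ 67. 451.]
0.07 [ 0.069 -0.058] [291.4 212.3] [ 56. 502.]
0.05 [ 0.074 -0.059] [290.  218.7] [ 44. 553.]
0.03 [ 0.079 -0.061] [288.6 225. ] [ 33. 604.]
0.01 [ 0.085 -0.062] [287.2 231.2] [ 22. 653.]
0.09 [-0.013 -0.059] [312.7 193.6] [226. 353.]
0.07 [-0.008 -0.06 ] [311.5 199.8] [216. 402.]
0.05 [-0.004 -0.062] [310.3 205.8] [206. 451.]
0.03 [-0.    -0.063] [309.1 211.8] [197. 498.]
0.01 [ 0.004 -0.064] [307.9 217.7] [187. 546.]
0.09 [-0.091 -0.056] [333.2 182.5] [390. 264.]
0.07 [-0.088 -0.057] [332.2 188.3] [382. 311.]
0.05 [-0.085 -0.058] [331.2 194.1] [374. 357.]
0.03 [-0.082 -0.059] [330.2 199.8] [366. 403.]
0.01 [-0.079 -0.061] [329.3 205.5] [358. 448.]
```

View pics/t14.png

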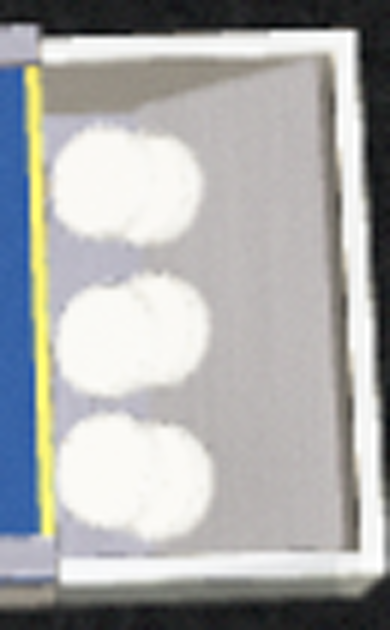

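View pics/s14.png

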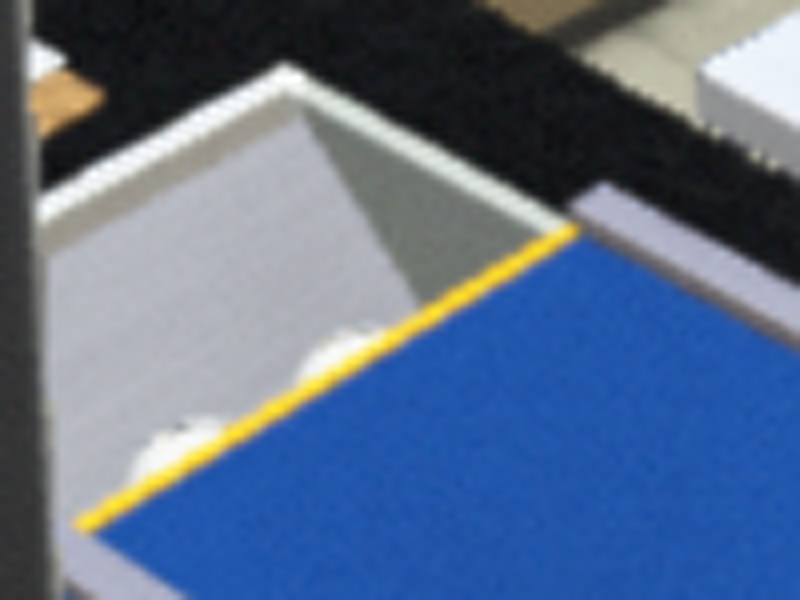

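```bash
python3 - <<'E'
from h import *
t=grab_frame("top")
c=[pix2(t,215+x/2.8-.5,120+y/2.8-.5,.017) for x,y in [(556,137),(687,125),(719,360),(583,370)]]
print(np.mean(c,0).round(4)); d=c[0]-c[3]+c[1]-c[2]; print(np.arctan2(d[1],d[0]))
info(); print(sh([.5052,-.3856,.38]))
E
python3 -m jog '[[[10,0,0],0,0.3],[[10,0,0],0,-1],[[10,0,0],0,-1],[[10,0,0],0,-1]]'
python3 -c "
from h import *
info(); print(sh([.5052,-.3856,.38]))"
```

```text
[ 0.5033 -0.3853  0.017 ]
0.07533111210262573
t 28.27 tcp [0.5839 0.3517 0.3979] st [0.0794 0.3358] tzang 0.0398 F [-0.1 -0.3 -0.3] w 0.0299 q [-0.93  0.52  0.43  1.57 -0.23  1.11 -0.4 ] tilt [ 2.e-04 -6.e-04 -1.e+00]
[ 73.36   1.83 -10.79]
clock: 28.78
tcp_pos: [0.5877, 0.2531, 0.398]
orientation: [-1.227, 1.179, -1.178]
contact_force: [-0.8, 0.5, -1.5]
grip_width: 0.0824
t 28.77 tcp [0.5877 0.2531 0.398 ] st [0.0791 0.2371] tzang 0.0409 F [-0.8  0.5 -1.5] w 0.0824 q [-0.83  0.45  0.45  1.68 -0.22  1.06 -0.27] tilt [ 2.e-04  1.e-03 -1.e+00]
[ 63.48   1.74 -10.85]
```

```bash
python3 -m jog '[[[6,0,-2],-0.17,-1],[[12,0,-4],-0.35,-1],[[18,0,-6],-0.53,-1],[[24,0,-8],-0.71,-1],[[30,0,-10],-0.89,-1],[[36,0,-10.8],-1.07,-1],[[42,0,-10.8],-1.25,-1],[[48,0,-10.8],-1.43,-1],[[54,0,-10.8],-1.61,-1],[[59.5,0.5,-10.8],-1.618,-1]]'
python3 -m jog '[[[0,0,-3.9],0,-1],[[0,0,-3.9],0,-1],[[0,0,-3.9],0,-1],[[0,0,-3.9],0,-1]]'
python3 -c "
from h import *
info(); print(sh([.5052,-.3856,.25]),sh([.5052,-.3856,.197]))"
```

```text
clock: 30.02
tcp_pos: [0.5053, -0.3248, 0.3943]
orientation: [-1.569, -0.077, 0.074]
contact_force: [0.6, -0.4, 0.1]
grip_width: 0.0853
clock: 30.52
tcp_pos: [0.5083, -0.3613, 0.3939]
orientation: [-1.569, -0.073, 0.072]
contact_force: [-0.1, 0.5, 0.6]
grip_width: 0.0852
t 30.52 tcp [ 0.5083 -0.3613  0.3939] st [-0.026  -0.3735] tzang 1.6629 F [-0.1  0.5  0.6] w 0.0852 q [ 0.21  0.42  0.41  1.72 -0.19  1.04  2.35] tilt [ 2.0e-04  1.1e-03 -1.0e+00]
[-0.54 14.39 -2.4 ] [-0.54 19.69 -2.41]
```

```bash
python3 -m jog '[[[-0.5,2,-2.4],0,-1],[[-0.5,6,-2.4],0,-1],[[-0.5,10,-2.4],0,-1],[[-0.5,13,-2.4],0,-1],[[-0.5,13,-2.4],0,-1],[[-0.5,13,-2.4],0,-1]]'
python3 -c "
from h import *
info(); print(sh([.5052,-.3856,.197]))"
```

```text
clock: 31.28
tcp_pos: [0.5053, -0.3873, 0.2654]
orientation: [-1.57, -0.072, 0.07]
contact_force: [0.2, -0.4, 0.9]
grip_width: 0.0852
t 31.27 tcp [ 0.5053 -0.3873  0.2654] st [-0.0301 -0.3993] tzang 1.661 F [ 0.2 -0.4  0.9] w 0.0852 q [ 0.3   0.59  0.36  1.78 -0.27  0.81  2.45] tilt [ 1.6e-03 -7.0e-04 -1.0e+00]
[-0.01  6.84  0.18]
```

```bash
python3 -m jog '[[[0,3,0.15],0,-1],[[0,5.5,0.15],0,-1],[[0,6.8,0.15],0,-1],[[0,6.8,0.15],0,-1],[[0,6.8,0.15],0,1],[[0,6.8,0.15],0,1],[[0,6.8,0.15],0,1],[[0,6.8,0.15],0,1],[[0,6.8,0.15],0,1],[[0,6.8,0.15],0,1]]' 60
python3 -m jog '[[[0,-2,0],0,1],[[0,-5,0],0,1],[[0,-9,0],0,1],[[0,-13,0],0,1],[[0,-17,0],0,1],[[0,-18,0],0,1],[[0,-18,0],0,1]]'
python3 -c "
from h import *
info(); print(sh([*st(0,-.0836),.37]),st(0,-.0836))
f=grab_frame('top');crop(f,215,120,495,280,2.8,'pics/t15.png')
"
```

```text
clock: 32.52
tcp_pos: [0.5046, -0.3863, 0.1964]
orientation: [-1.57, -0.07, 0.07]
contact_force: [-0.8, 0.2, 5.4]
grip_width: 0.0155
clock: 33.4
tcp_pos: [0.5042, -0.3859, 0.3761]
orientation: [-1.57, -0.07, 0.07]
contact_force: [-0.3, 0.3, -2.1]
grip_width: 0.015
t 33.4 tcp [ 0.5042 -0.3859  0.3761] st [-0.0311 -0.3979] tzang 1.66 F [-0.3  0.3 -2.1] w 0.015 q [ 0.25  0.46  0.41  1.71 -0.21  1.02  2.4 ] tilt [ 4.e-04  1.e-04 -1.e+00]
[ 4.59  0.61 31.25] [ 0.52211017 -0.07062628]
```

View pics/t15.png

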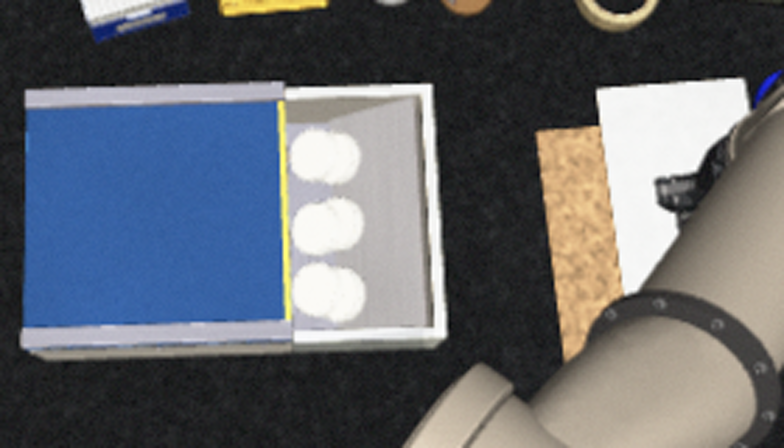

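```bash
python3 -m jog '[[[0.4,0,3],0,1],[[1,0,7.5],0,1],[[1.7,0,12.5],0,1],[[2.4,0,17.5],0.02,1],[[3.1,0,22.5],0.047,1],[[3.8,0,27],0.047,1],[[4.4,0,30],0.047,1],[[4.6,0,31.3],0.047,1],[[4.6,0,31.3],0.047,1],[[4.6,0,31.3],0.047,1]]'
python3 -m jog '[[[0,0,0],0,1],[[0,0,0],0,1]]'
python3 -c "
from h import *
info(); print(sh([.5226,-.0708,.30]))
f=grab_frame('side');crop(f,240,80,440,230,4,'pics/s16.png')
"
```

```text
clock: 34.7
tcp_pos: [0.5221, -0.072, 0.3756]
orientation: [-1.571, -0.031, 0.032]
contact_force: [-0.6, -0.1, -2.1]
grip_width: 0.0149
clock: 34.95
tcp_pos: [0.5223, -0.0711, 0.376]
orientation: [-1.571, -0.032, 0.032]
contact_force: [-0.8, -1.5, -2.3]
grip_width: 0.0149
t 34.95 tcp [ 0.5223 -0.0711  0.376 ] st [ 0.0002 -0.0841] tzang 1.6115 F [-0.8 -1.5 -2.3] w 0.0149 q [-0.27  0.27  0.34  1.96 -0.11  0.93  1.74] tilt [ 0.e+00 -2.e-04 -1.e+00]
[0.03 7.6  0.03]
```

View pics/s16.png

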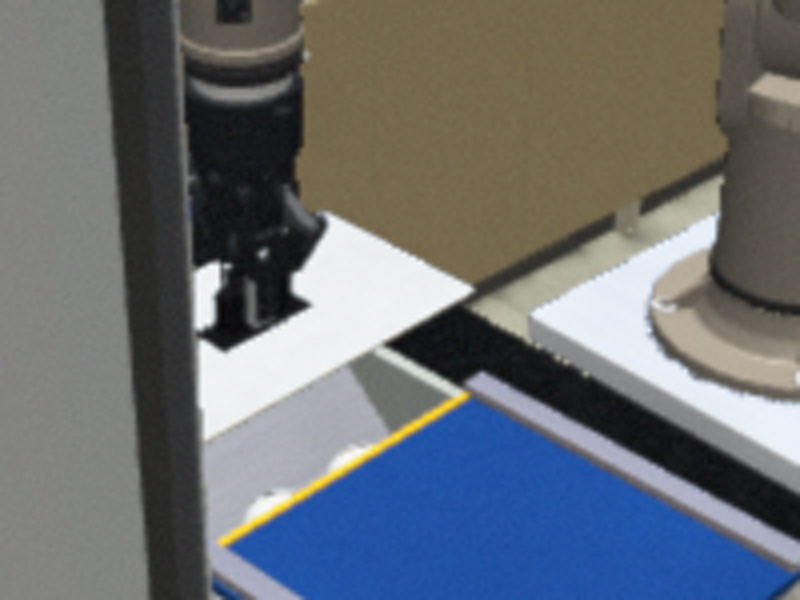

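```bash
python3 -m jog '[[[0,2,0],0,1],[[0,4,0],0,1],[[0,5.5,0],0,1],[[0,6.5,0],0,1],[[0,7.3,0],0,1],[[0,7.9,0],0,1],[[0,8.3,0],0,1],[[0,8.6,0],0,1],[[0,8.7,0],0,1],[[0,8.7,0],0,1]]'
python3 -c "
from h import *
info()
f=grab_frame('side');crop(f,240,80,440,230,4,'pics/s17.png')
"
```

```text
clock: 36.25
tcp_pos: [0.5224, -0.0703, 0.2894]
orientation: [-1.57, -0.033, 0.033]
contact_force: [-2.4, 0.7, 2.5]
grip_width: 0.015
t 36.25 tcp [ 0.5224 -0.0703  0.2894] st [ 0.0003 -0.0833] tzang 1.6129 F [-2.4  0.7  2.5] w 0.015 q [-0.23  0.39  0.31  2.03 -0.17  0.74  1.79] tilt [ 3.e-04  2.e-04 -1.e+00]
```

View pics/s17.png

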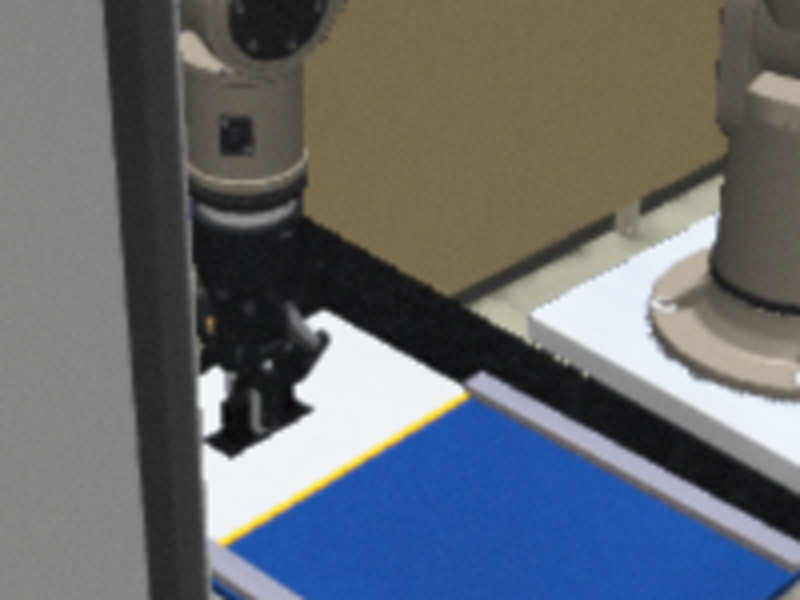

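Seated at the original height, with contact force of 2.5 N upwards. Release and retreat.

```bash
python3 -m jog '[[[0,0,0],0,-0.5],[[0,0,0],0,-1],[[0,0,0],0,-1],[[0,0,0],0,-1],[[0,0,0],0,-1],[[0,-3,0],0,-1],[[0,-7,0],0,-1],[[0,-11,0],0,-1],[[0,-11,6],0,-1],[[0,-11,12],0,-1]]'
python3 -m jog '[[[0,0,6],0,-1],[[0,0,12],0,-1],[[0,0,18],0,-1],[[0,0,24],0,-1],[[0,0,28],0,-1],[[0,0,28],0,-1],[[0,0,28],0,-1],[[0,0,28],0,-1]]'
python3 -c "
from h import *
info()
f=grab_frame('side');crop(f,240,120,440,270,4,'pics/s18.png')
f=grab_frame('top');np.save('topE.npy',f,allow_pickle=True);crop(f,215,140,385,260,4.7,'pics/t18.png');cv2.imwrite('pics/t18f.png',f['image'])
"
```

```text
clock: 37.55
tcp_pos: [0.5173, 0.0504, 0.3998]
orientation: [-1.57, -0.033, 0.03]
contact_force: [0.2, 1.0, -0.1]
grip_width: 0.0854
clock: 38.55
tcp_pos: [0.5061, 0.3276, 0.3991]
orientation: [-1.571, -0.031, 0.031]
contact_force: [-0.2, 0.2, 0.1]
grip_width: 0.0853
t 38.55 tcp [0.5061 0.3276 0.3991] st [0.0007 0.315 ] tzang 1.6104 F [-0.2  0.2  0.1] w 0.0853 q [-0.8   0.36  0.16  1.75 -0.07  1.03  0.99] tilt [ 2.e-04 -7.e-04 -1.e+00]
```

View pics/t18.png

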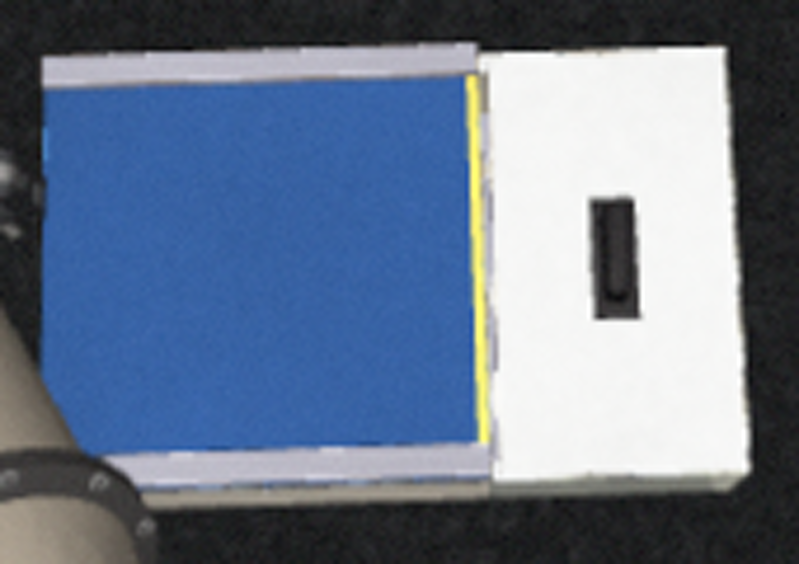

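View pics/s18.png

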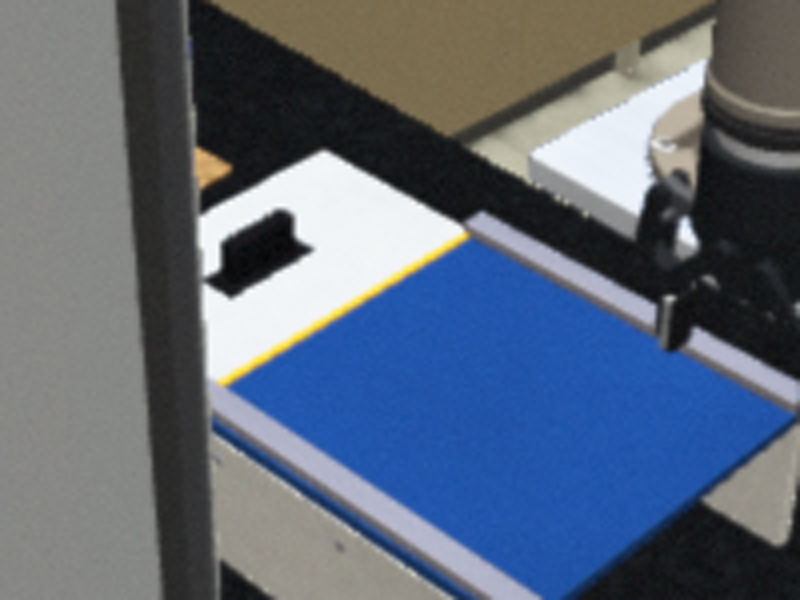

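View pics/t18f.png

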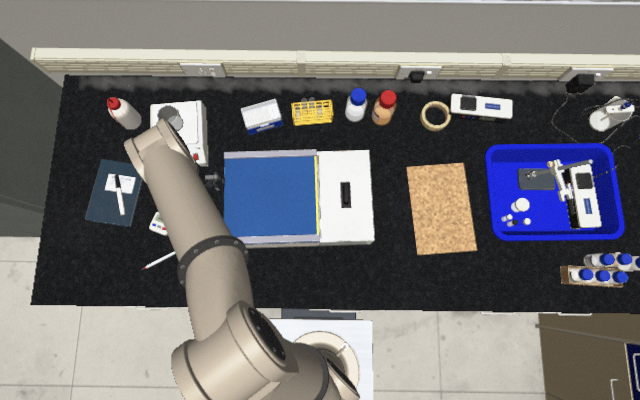

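```bash
python3 -c "
from h import *
f=grab_frame('side');cv2.imwrite('pics/s19.png',f['image'])
info();print(hand_in())"
```

```text
t 38.7 tcp [0.5059 0.3282 0.3992] st [0.0006 0.3156] tzang 1.6112 F [-0.1  0.2 -0.7] w 0.0854 q [-0.8   0.36  0.16  1.75 -0.07  1.03  0.99] tilt [ 2.e-04 -0.e+00 -1.e+00]
the job is handed in; nothing more can be done
None
```

View pics/s19.png

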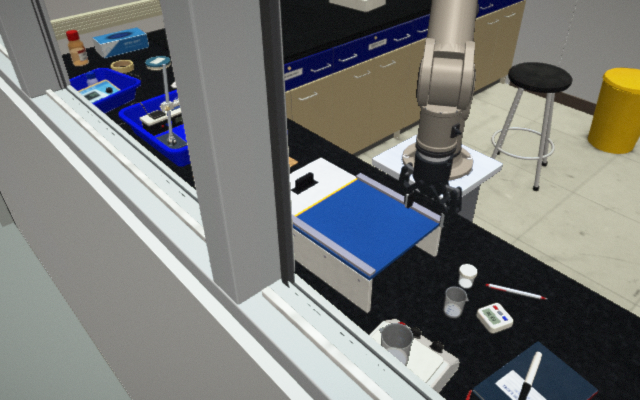

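The lid went onto the cork mat, all six dishes were slid off the yellow edge into the chute, and the lid is back on the chute and released. I handed the job in at about 39 s.

- **Dishes:** with the lid off, the top view showed the ledge empty and all six dishes in the chute, in overlapping pairs. Comparing both views roughly, they lay about 70 mm below the ledge.
- **Lid:** it looks flat and square on the rim, and the tool was at the same height as at the first pick-up to within 1 mm. It sits about 3 mm closer to the ledge than it did at the start, which is within the 15 mm limit.
- **Bystanders and arm:** the pot (467, 276 px) and beaker (456, 301 px) stand upright in the last side view, apparently where they started. The arm was clear of everything.
- **Not measured:** I judged the lid's tilt by eye and from the tool height only. In the final top view the arm hid the pot and beaker, so only the side view covers them.
- **Failed checks:** no check failed or disagreed.

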